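Touch-dry test of one sprayed ear-cup cover

ROBOT

A 6-joint arm with a two-finger parallel gripper is mounted at the origin on a cart in front of the work surface, level with it; the furniture and walls round the work are solid. World frame = base frame: x ahead of the robot, y to its left, z up, the work surface at z = 0. Lengths are in m, angles in degrees, forces in N, time in s.
With the tool pointing down it reaches from about 0.4 to 0.825 m from the base axis. Payload 7 kg.
Tool frame: the origin (TCP) lies midway between the tips of the shut fingers; the grasp point (between the pads) lies r.pinch_z behind it (r.pinch_z is the distance from the TCP to the grasp point, in m); z points along the fingers, y is the line along which they close (so a half turn about z gives the same grasp; the last joint's range is limited). The gripper opens to 88 mm and grips with 3 to 60 N. Pads are 19 mm wide; open, the fingers measure 130 mm over their backs; the gripper's body (78 mm by 193 mm) begins 47 mm behind the grasp point.
Start: joints at [-51.159, 20.546, 0.682, 0, -70.136, -16.507], TCP at [0.256, -0.624, 0.227] pointing down, gripper open.
Joint ranges: [-176.03, 176.03], [-82.01, 121.73], [-58.28, 71.71], [-173.87, 95.51], [-174.79, -0.11], [-173.66, 173.66]. Speed limits (degrees/s): [136.94, 136.94, 172.46, 180, 180, 180].

INTERFACE

Orientations are given as [roll, pitch, yaw] about the fixed x, y, z axes, in that order (R = Rz(yaw) Ry(pitch) Rx(roll)).
In Python, from plant import r, optics, job gives the robot as it stands.
- The arm moves only by the shell command python3 -m crank 'ROWS' [FORCE]. ROWS is JSON, a list of rows, each an object with "xyz": the shift along the tool's x, y, z in units of 30 mm (1.0 is 30 mm), a list of three; "delta_rot": the turn, a rotation vector about the tool's x, y, z in degrees, a list of three; "claw": the closure, from 0 (fully open) to 1 (shut). A call has 1 to 20 rows; each row is the pose to reach, as a shift and turn from the pose commanded when the call began, along the tool's axes at that moment; what a row does not reach only later rows make up. A row lasts 1/8 s, in which the tool goes at most 62.5 mm and 10.7 degrees, less where a joint would pass 70% of its speed; a pose out of reach is approached as far as the arm can. A call with a gripper value outside its range is refused whole. The fingers move at their own pace and stop on an object; FORCE is the grip in N (left out, the last holds). Time passes only in rows, so rows that repeat a pose let the fingers close. It gives the time, the measured TCP pose, the force, the opening and the grip force at its end, in the units of the state.
- r.get_state(): the state, without advancing time (a new reading comes with each control period).
- optics.capture(name): name is "scene" or "side" or "wrist"; returns a dict with "img" (480x640x3 uint8, blue, green, red), "fovy" (degrees; the focal length in pixels is half the picture's height over the tangent of half this angle, whatever the lens; pixels are square), "cx", "cy" (the principal point, pixels), "eye" and "rotation" of the camera in the world; the wrist camera has in their place "hand_eye" (4x4, takes a point from camera to tool coordinates, whose origin is the TCP and whose axes are the flange's). Camera axes: x right, y up, looking along -z (the intrinsics and any distortion apply to the point x, -y, -z); pixel columns grow to the right and rows downward; lengths in m; the calibration is good to about 2 mm. A picture is of the moment at which its call begins: read the wrist's pose just before it. There is no depth.
- job.close_job(): hands the job in; it is judged then, once.
The state is a dict: "time_s": time; "joints": joint angles; "qd": joint speeds; "joint_torque": joint torques, N m; "tcp_pos": TCP position; "eef_rot": TCP orientation; "contact_force": force on the tool from outside, world axes, zero at the start; "moment": the same for the moment, N m; "gripper_width": finger opening in m; "gripper_force": force on a finger pad.
Only numpy, scipy, OpenCV 4.12 (cv2) and the standard library are available. Lean on these libraries where they do the work, as an engineer would, in place of code of your own. Each camera call takes 0.05 s, during which the arm holds its last target. There are 200 camera calls.

TASK

Four sprayed helmet ear-cup covers are drying on sprung stands; test whether the green one is touch-dry. Rest the fingertips lightly on top of the green cover, just enough that it visibly sinks a little on its spring but stays well short of its stop, keep them there for a full second, then lift off and finish a hand's breadth clear of it. Do not grip, lift or shift its stand, and do not touch the red, blue and yellow covers, which are still wet, their stands or the paint jar.

Things in the scene. Friction and masses are not known exactly. Their poses are not given: they have to be found in the camera images.
- green_stand: loose drying stand that carries the green cover: round dark steel foot 76 mm across, 14 mm high, slim 15 mm aluminium stem, 101 mm tall in all, 0.7 kg or so. Origin at the centre of the foot's underside, z up along the stem. A fixed wall rack hangs beyond the work on the left: its lower board is 0.63 m above the bench and covers x over 0.65, y over 0.1; keep wrist and forearm clear of it (draw the arm in before swinging right from the start).
- green_top (a point): centre of the top of the green-painted round ear-cup cover, a shallow dome 62 mm across and 19 mm thick with a black rubber rim, nearly flat on top; 101 mm above the bench when untouched; z up. It sinks with the cover.
- green_cover (a joint): how far the green cover has sunk on its sprung stem, m: 0 untouched, 0.018 at the stop. The spring begins to give at about 1 N from above, then yields 2 mm per newton (5 mm takes about 3.5 N, 15 mm about 8.5 N), and lifts the cover back by itself.
- red_stand: loose drying stand that carries the red cover: round dark steel foot 76 mm across, 14 mm high, slim 15 mm aluminium stem, 101 mm tall in all, 0.7 kg or so. Origin at the centre of the foot's underside, z up along the stem.
- red_top (a point): centre of the top of the red-painted round ear-cup cover, a shallow dome 62 mm across and 19 mm thick with a black rubber rim, nearly flat on top; 101 mm above the bench when untouched; z up. It sinks with the cover.
- red_cover (a joint): how far the red cover has sunk on its sprung stem, m: 0 untouched, 0.018 at the stop. The spring begins to give at about 1 N from above, then yields 2 mm per newton (5 mm takes about 3.5 N, 15 mm about 8.5 N), and lifts the cover back by itself.
- blue_stand: loose drying stand that carries the blue cover: round dark steel foot 76 mm across, 14 mm high, slim 15 mm aluminium stem, 101 mm tall in all, 0.7 kg or so. Origin at the centre of the foot's underside, z up along the stem.
- blue_top (a point): centre of the top of the blue-painted round ear-cup cover, a shallow dome 62 mm across and 19 mm thick with a black rubber rim, nearly flat on top; 101 mm above the bench when untouched; z up. It sinks with the cover.
- blue_cover (a joint): how far the blue cover has sunk on its sprung stem, m: 0 untouched, 0.018 at the stop. The spring begins to give at about 1 N from above, then yields 2 mm per newton (5 mm takes about 3.5 N, 15 mm about 8.5 N), and lifts the cover back by itself.
- yellow_stand: loose drying stand that carries the yellow cover: round dark steel foot 76 mm across, 14 mm high, slim 15 mm aluminium stem, 101 mm tall in all, 0.7 kg or so. Origin at the centre of the foot's underside, z up along the stem.
- yellow_top (a point): centre of the top of the yellow-painted round ear-cup cover, a shallow dome 62 mm across and 19 mm thick with a black rubber rim, nearly flat on top; 101 mm above the bench when untouched; z up. It sinks with the cover.
- yellow_cover (a joint): how far the yellow cover has sunk on its sprung stem, m: 0 untouched, 0.018 at the stop. The spring begins to give at about 1 N from above, then yields 2 mm per newton (5 mm takes about 3.5 N, 15 mm about 8.5 N), and lifts the cover back by itself.
- grey_jar: loose small paint jar, white lid, grey paint, 52 mm across, 66 mm high; a bystander. Origin at the centre of its underside.
Not all that is in view belongs to the job. What is shaped like the green_stand but orange is not meant.

How it is judged (in metres and radians):
On the way:
1. the fingertips rest on the green cover, which has sunk a little (1.5 to 15 mm), for 0.6 s on end (contact force between the fingers and green_stand above 0.2 N and value of joint green_cover between 0.0015 and 0.015 m), for 0.6 s.
At the end, for the whole second after the job is handed in: The green cover is back up (sunk less than 1.2 mm), the gripper has withdrawn (grasp point over 60 mm from the cover's top), all four stands are upright on the bench, green within 20 mm of where it stood, the others and the jar within 10 mm (value of joint green_cover below 0.0012 m and distance between the grasp point and green_top above 0.06 m and linear speed of green_stand below 0.02 m/s and angle between each of green_stand, red_stand, blue_stand, yellow_stand's own z axis and vertical below 0.15 rad and height (world z) of each of green_stand, red_stand, blue_stand, yellow_stand below 0.006 m and distance of each of red_stand, blue_stand, yellow_stand, grey_jar from where it was at the start of the episode below 0.01 m and distance of green_stand from where it was at the start of the episode below 0.02 m); the robot touches nothing.
It fails at once if the green cover is pushed hard: sunk more than 15 mm or pressed with more than 15 N (value of joint green_cover above 0.015 m or contact force between the fingers and green_stand above 15 N).
It fails at once if the green stand is lifted, tipped or shifted by more than 20 mm (height (world z) of green_stand above 0.006 m or not (angle between green_stand's own z axis and vertical below 0.15 rad) or distance of green_stand from where it was at the start of the episode above 0.02 m).
It fails at once if a wet cover, its stand or the jar is touched (contact force between any of the fingers, the arm and red_stand above 0.2 N or contact force between any of the fingers, the arm and blue_stand above 0.2 N or contact force between any of the fingers, the arm and yellow_stand above 0.2 N or contact force between any of the fingers, the arm and grey_jar above 0.2 N).
It fails at once if a wet cover's stand or the jar is disturbed by more than 10 mm (distance of any of red_stand, blue_stand, yellow_stand, grey_jar from where it was at the start of the episode above 0.01 m).
It also fails if it takes over 35 s, if anything falls off the work surface, if the arm or the gripper's body presses on something with over 40 N, if the wrist force passes 120 N, or if a joint passes its speed limit or range.

## Working session

There is one attempt and no reset: what is moved stays moved. The work goes in short steps, Python scripts to look and compute and a shell command to move; the robot and the scene stay as the last step left them, time stands still between calls to the robot, and variables do not carry over. Pictures are saved under pics/ and viewed, at most 10 in all, crops included, and the job is handed in when it is done.

```bash
ls; mkdir -p pics
python3 - <<'E'
from plant import r,optics,job
import cv2,numpy as np
s=r.get_state();print(s, r.pinch_z)
a=[]
for n in("scene","side"):
    c=optics.capture(n);cv2.imwrite(f"pics/{n}.png",c["img"]);print({k:v for k,v in c.items() if k!="img"})
E
```

```text
pics
{'time_s': 0.0, 'joints': array([-5.11598370e+01,  2.05910587e+01,  6.33520203e-01, -2.02470249e-02,
       -7.01336788e+01, -1.65067572e+01]), 'qd': array([-0.08897288,  0.02767729, -0.02785312,  0.05870447,  0.02498549,
       -0.0010183 ]), 'joint_torque': array([-1.58138726e-03, -5.82721639e+01,  2.93051165e+01,  6.99701965e+00,
        6.65083411e-03, -1.55496036e-04]), 'tcp_pos': array([ 0.25629176, -0.62393311,  0.22562459]), 'eef_rot': array([ 1.79907134e+02, -7.67097829e-03, -1.57673484e+02]), 'contact_force': array([ 0.775132  , -0.75412061, -0.34806012]), 'moment': array([-0.01328797,  0.02786254, -0.01512069]), 'gripper_force': 0.0, 'gripper_width': 0.08760337277430601} 0.0188
{'fovy': 43.830153584458635, 'cx': 322.1950242453256, 'cy': 234.66955987692347, 'eye': array([0.1616877 , 0.59484517, 0.76457794]), 'rotation': array([  48.56252487,   -0.8234223 , -150.60477044])}
{'fovy': 57.52949929274114, 'cx': 315.4777312339823, 'cy': 243.33866390758803, 'eye': array([0.45381395, 0.70064752, 0.48678469]), 'rotation': array([  62.34803901,   -0.500371  , -175.20173695])}
```

View pics/scene.png

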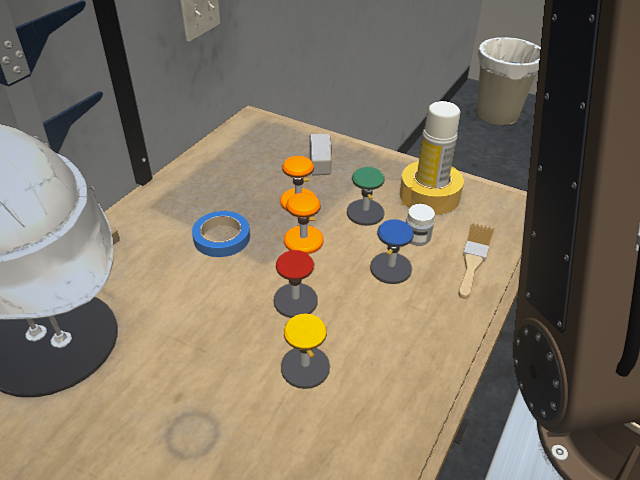

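View pics/side.png

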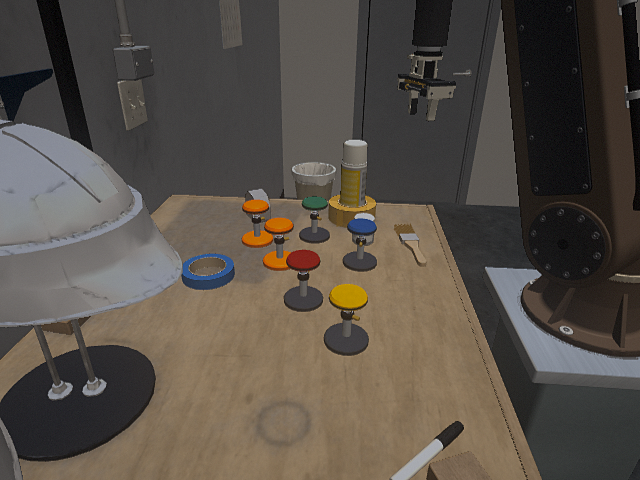

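The scene view shows the green cover at about (368,178), with orange decoys at (298,166) and (304,204), blue at (395,233), red at (295,265), yellow at (305,331) and the jar at (420,222). The side view shows green at (315,203), near the spray can.

```bash
cat > h.py <<'E'
import cv2,numpy as np
from scipy.spatial.transform import Rotation as R
def ray(c,u,v,eye=None,Rm=None):
    f=240/np.tan(np.radians(c["fovy"]/2))
    d=np.array([(u-c["cx"])/f,-(v-c["cy"])/f,-1])
    if Rm is None: Rm=R.from_euler("xyz",c["rotation"],degrees=True).as_matrix();eye=c["eye"]
    return eye,Rm@d
def plane(c,u,v,z,*a):
    e,d=ray(c,u,v,*a);return e+d*(z-e[2])/d[2]
H={"green":(60,100),"blue":(101,125),"yellow":(22,32),"orange":(8,20),"red":(0,5)}
def blobs(img,col,amin=60):
    h=cv2.cvtColor(img,cv2.COLOR_BGR2HSV);lo,hi=H[col]
    m=cv2.inRange(h,(lo,140 if col!="green" else 90,40),(hi,255,255))
    if col=="red": m|=cv2.inRange(h,(174,140,40),(180,255,255))
    m=cv2.morphologyEx(m,cv2.MORPH_OPEN,np.ones((3,3),np.uint8))
    n,l,st,ce=cv2.connectedComponentsWithStats(m)
    return [(st[i].tolist(),ce[i]) for i in range(1,n) if st[i][4]>amin]
E
python3 - <<'E'
from plant import optics
from h import *
for n in("scene","side"):
    c=optics.capture(n)
    for k in H:
        for st,ce in blobs(c["img"],k):
            print(n,k,st,ce.round(1),plane(c,*ce,.097).round(4))
    if n=="scene": print("jar",plane(c,421,213,.066).round(3),"can",plane(c,443,108,.2).round(3), "can base roll", plane(c,432,190,.03).round(3),"box",plane(c,320,150,.02))
    else: print("can",plane(c,355,145,.2).round(3))
E
```

```text
scene green [353, 167, 31, 20, 498] [367.9 176.8] [ 0.5311 -0.2576  0.097 ]
scene blue [192, 211, 57, 38, 806] [220.3 230.4] [0.6795 0.009  0.097 ]
scene blue [378, 220, 35, 24, 671] [395.3 231.7] [ 0.4207 -0.1385  0.097 ]
scene yellow [402, 140, 62, 56, 1466] [430.4 172.6] [ 0.4333 -0.3315  0.097 ]
scene yellow [284, 314, 42, 34, 1145] [304.7 330.6] [0.4445 0.1244 0.097 ]
scene orange [283, 156, 31, 20, 489] [297.6 165.4] [ 0.6657 -0.2219  0.097 ]
scene orange [401, 187, 60, 28, 840] [430.5 200.3] [ 0.4009 -0.2505  0.097 ]
scene orange [280, 188, 40, 28, 813] [299.8 201.8] [ 0.6034 -0.1264  0.097 ]
scene orange [284, 226, 39, 28, 757] [303.4 239.4] [ 0.5459 -0.0424  0.097 ]
scene red [276, 250, 38, 29, 838] [294.3 264.1] [0.5281 0.0158 0.097 ]
jar [ 0.413 -0.245  0.066] can [ 0.449 -0.398  0.2  ] can base roll [ 0.435 -0.369  0.03 ] box [ 0.71177188 -0.39333885  0.02      ]
side green [303, 196, 24, 12, 222] [314.6 201.6] [ 0.5323 -0.2511  0.097 ]
side blue [349, 219, 27, 13, 284] [362.4 225. ] [ 0.4218 -0.1333  0.097 ]
side blue [183, 254, 51, 26, 474] [207.7 267.6] [0.6905 0.0679 0.097 ]
side yellow [341, 169, 19, 24, 295] [350.  181.3] [ 0.4514 -0.4021  0.097 ]
side yellow [331, 284, 36, 23, 647] [349.  295.1] [0.4457 0.128  0.097 ]
side orange [330, 195, 10, 12, 89] [334.6 200.7] [ 0.4859 -0.2619  0.097 ]
side orange [335, 196, 41, 31, 475] [353.6 212. ] [ 0.4406 -0.1997  0.097 ]
side orange [243, 200, 25, 14, 271] [255.1 205.8] [ 0.6659 -0.212   0.097 ]
side orange [242, 218, 51, 30, 758] [266.9 232.6] [ 0.6139 -0.0778  0.097 ]
side orange [396, 226, 14, 7, 62] [402.5 228.9] [ 0.3397 -0.1226  0.097 ]
side orange [263, 251, 26, 20, 393] [275.7 261. ] [0.5775 0.0337 0.097 ]
side red [287, 250, 33, 19, 504] [302.8 258.9] [0.5303 0.0213 0.097 ]
can [ 0.443 -0.379  0.2  ]
```

```bash
python3 -m crank '[{"xyz":[0,0,-2],"delta_rot":[0,0,0],"claw":1},{"xyz":[0,0,-4],"delta_rot":[0,0,0],"claw":1},{"xyz":[0,0,-4.6],"delta_rot":[0,0,0],"claw":1},{"xyz":[0,0,-4.6],"delta_rot":[0,0,0],"claw":1},{"xyz":[-1.3,0.8,-4.6],"delta_rot":[0,0,0],"claw":1},{"xyz":[-2.6,1.6,-4.6],"delta_rot":[0,0,0],"claw":1},{"xyz":[-3.9,2.4,-4.6],"delta_rot":[0,0,0],"claw":1},{"xyz":[-5.2,3.1,-4.6],"delta_rot":[0,0,0],"claw":1},{"xyz":[-6.5,3.9,-4.6],"delta_rot":[0,0,0],"claw":1},{"xyz":[-7.8,4.7,-4.6],"delta_rot":[0,0,0],"claw":1},{"xyz":[-9.1,5.5,-4.6],"delta_rot":[0,0,0],"claw":1},{"xyz":[-10.4,6.2,-4.6],"delta_rot":[0,0,0],"claw":1},{"xyz":[-11.7,7,-4.6],"delta_rot":[0,0,0],"claw":1},{"xyz":[-13.2,7.9,-4.6],"delta_rot":[0,0,0],"claw":1},{"xyz":[-13.2,7.9,-4.6],"delta_rot":[0,0,0],"claw":1},{"xyz":[-13.2,7.9,-4.6],"delta_rot":[0,0,0],"claw":1},{"xyz":[-13.2,7.9,-4.6],"delta_rot":[0,0,0],"claw":1}]' 20
cat > w.py <<'E'
from plant import r,optics
from h import *
import sys
s=r.get_state();c=optics.capture("wrist")
T=np.eye(4);T[:3,:3]=R.from_euler("xyz",s["eef_rot"],degrees=True).as_matrix();T[:3,3]=s["tcp_pos"]
M=T@c["hand_eye"]
print(s["time_s"],s["tcp_pos"].round(4),s["eef_rot"].round(2),s["contact_force"].round(2))
for k in H:
    for st,ce in blobs(c["img"],k):
        p=plane(c,*ce,.095,M[:3,3],M[:3,:3])
        print(k,st,ce.round(1),p.round(4), "units", (T[:3,:3].T@(p-s["tcp_pos"])/.03).round(2))
cv2.imwrite(f"pics/{sys.argv[1]}.png",c["img"])
E
python3 w.py w1
```

```text
time_s: 2.33
tcp_pos: [0.5321, -0.2553, 0.3641]
eef_rot: [180.0, -0.0, -157.7]
contact_force: [0.2, 0.3, 0.2]
gripper_width: 0.0004
gripper_force: 0.0
2.325 [ 0.5321 -0.2553  0.3641] [ 1.7998e+02 -4.0000e-02 -1.5772e+02] [0.17 0.28 0.24]
green [291, 188, 45, 43, 1327] [312.1 209.9] [ 0.5388 -0.2666  0.095 ] units [-0.07 -0.44  8.97]
blue [421, 132, 48, 50, 1849] [444.8 157.2] [ 0.4223 -0.1463  0.095 ] units [2.   4.75 8.97]
yellow [603, 235, 37, 45, 1049] [620.8 254. ] [0.4439 0.1121 0.095 ] units [-1.93 12.44  8.97]
orange [357, 246, 48, 22, 819] [380.7 258.3] [ 0.563 -0.164  0.095] units [-2.12  2.42  8.97]
orange [596, 250, 9, 22, 117] [599.3 260.1] [0.4608 0.0916 0.095 ] units [-2.19 11.6   8.97]
orange [295, 264, 31, 15, 239] [312.  271.2] [ 0.6117 -0.2376  0.095 ] units [-2.69 -0.46  8.97]
orange [304, 291, 6, 29, 124] [306.7 305.5] [ 0.6581 -0.2263  0.095 ] units [-4.26 -0.7   8.96]
orange [336, 292, 5, 27, 109] [338.1 305.1] [ 0.642  -0.1887  0.095 ] units [-4.24  0.66  8.97]
orange [305, 337, 5, 16, 65] [306.7 344.7] [ 0.711  -0.2052  0.095 ] units [-6.16 -0.72  8.96]
orange [336, 339, 5, 14, 67] [338.  345.2] [ 0.6958 -0.1661  0.095 ] units [-6.19  0.68  8.96]
orange [205, 364, 268, 14, 2682] [356.6 371.3] [ 0.7229 -0.1269  0.095 ] units [-7.52  1.55  8.96]
red [488, 262, 48, 42, 1649] [511.4 283.4] [0.5301 0.005  0.095 ] units [-3.24  8.05  8.97]
```

View pics/w1.png

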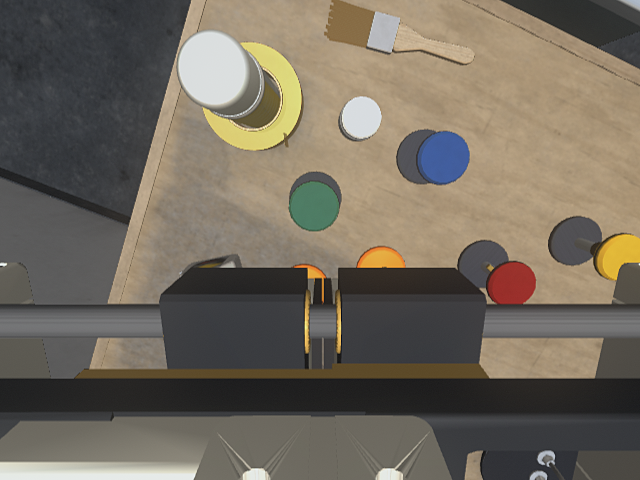

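The wrist view shows green at about (314,206), the jar at (361,118), blue at (443,158), and the can well to the upper left. The fixed-camera centroids include the cover's side wall, so I trust about (0.537,-0.266). I'll shift and go partway down to check.

```bash
python3 -m crank '[{"xyz":[0,-0.4,0],"delta_rot":[0,0,0],"claw":1},{"xyz":[0,-0.4,1],"delta_rot":[0,0,0],"claw":1},{"xyz":[0,-0.4,2],"delta_rot":[0,0,0],"claw":1},{"xyz":[0,-0.4,3],"delta_rot":[0,0,0],"claw":1},{"xyz":[0,-0.4,4],"delta_rot":[0,0,0],"claw":1},{"xyz":[0,-0.4,4],"delta_rot":[0,0,0],"claw":1},{"xyz":[0,-0.4,4],"delta_rot":[0,0,0],"claw":1},{"xyz":[0,-0.4,4],"delta_rot":[0,0,0],"claw":1}]'
python3 w.py w2 | head -3
python3 - <<'E'
from plant import optics
import cv2
i=optics.capture("side")["img"][60:300,220:540]
cv2.imwrite("pics/s2.png",cv2.resize(i,None,fx=2,fy=2))
E
```

```text
time_s: 3.38
tcp_pos: [0.538, -0.2662, 0.2462]
eef_rot: [-179.9, 0.1, -157.7]
contact_force: [0.8, 0.3, 0.5]
gripper_width: 0.0002
gripper_force: 0.0
3.375 [ 0.538  -0.2662  0.2462] [-1.7991e+02  1.1000e-01 -1.5767e+02] [0.84 0.29 0.53]
green [294, 192, 65, 65, 3297] [325.5 224. ] [ 0.5333 -0.2662  0.095 ] units [0.16 0.07 5.04]
blue [474, 122, 66, 71, 3625] [506.2 157.2] [ 0.422 -0.147  0.095] units [2.08 5.15 5.03]
```

View pics/w2.png

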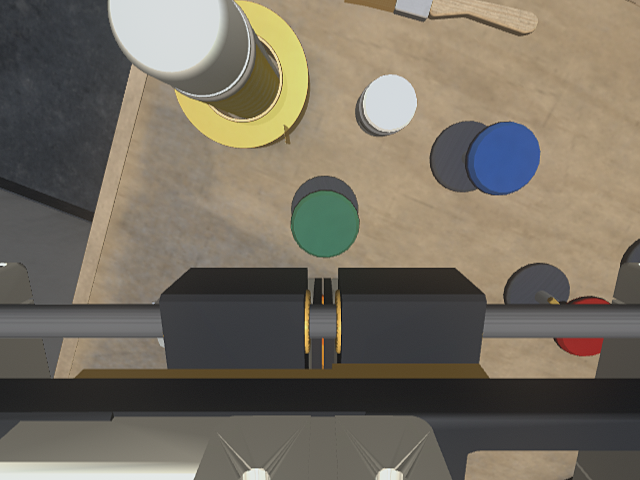

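View pics/s2.png

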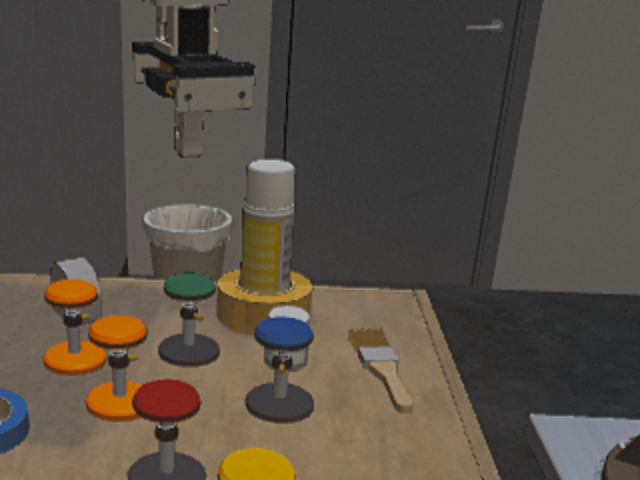

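The wrist view shows green at (325,224), nearly dead under the tips (0.16 units off in x). The side view shows the tips above the green cover and the gripper body clear of the can.

```bash
python3 -m crank '[{"xyz":[0.15,0.05,1],"delta_rot":[0,0,0],"claw":1},{"xyz":[0.15,0.05,2],"delta_rot":[0,0,0],"claw":1},{"xyz":[0.15,0.05,3],"delta_rot":[0,0,0],"claw":1},{"xyz":[0.15,0.05,3.7],"delta_rot":[0,0,0],"claw":1},{"xyz":[0.15,0.05,4.2],"delta_rot":[0,0,0],"claw":1},{"xyz":[0.15,0.05,4.5],"delta_rot":[0,0,0],"claw":1},{"xyz":[0.15,0.05,4.5],"delta_rot":[0,0,0],"claw":1},{"xyz":[0.15,0.05,4.5],"delta_rot":[0,0,0],"claw":1},{"xyz":[0.15,0.05,4.5],"delta_rot":[0,0,0],"claw":1}]'
python3 - <<'E'
from plant import optics,r
import cv2
a=optics.capture("side")["img"][150:250,270:370]
b=optics.capture("scene")["img"][120:220,318:418]
cv2.imwrite("pics/s3.png",cv2.resize(cv2.hconcat([a,b]),None,fx=4,fy=4))
E
```

```text
time_s: 4.6
tcp_pos: [0.533, -0.2662, 0.1103]
eef_rot: [-180.0, 0.1, -157.7]
contact_force: [-0.8, -0.4, -0.5]
gripper_width: 0.0007
gripper_force: 0.0
```

View pics/s3.png

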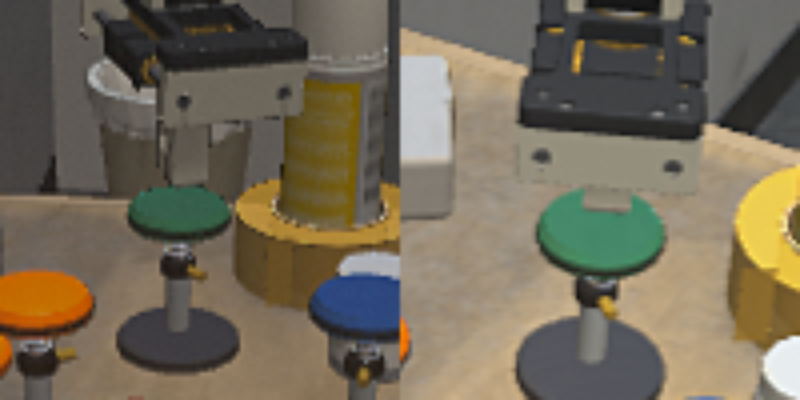

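The tips hover about 9 mm over the green cover, close to its middle. Descending in small steps.

```bash
python3 -m crank '[{"xyz":[0,0,0.1],"delta_rot":[0,0,0],"claw":1},{"xyz":[0,0,0.2],"delta_rot":[0,0,0],"claw":1},{"xyz":[0,0,0.3],"delta_rot":[0,0,0],"claw":1},{"xyz":[0,0,0.36],"delta_rot":[0,0,0],"claw":1},{"xyz":[0,0,0.42],"delta_rot":[0,0,0],"claw":1},{"xyz":[0,0,0.42],"delta_rot":[0,0,0],"claw":1},{"xyz":[0,0,0.42],"delta_rot":[0,0,0],"claw":1}]'
python3 - <<'E'
from plant import optics,r
from h import *
for n,b in (("side",(314.6,201.6)),("scene",(367.9,176.8))): 
  print(n,[ (x[0],x[1].round(1)) for x in blobs(optics.capture(n)["img"],"green")])
E
```

```text
time_s: 5.58
tcp_pos: [0.5325, -0.2661, 0.0971]
eef_rot: [-180.0, -0.0, -157.7]
contact_force: [-1.5, -0.2, 2.8]
gripper_width: 0.0004
gripper_force: 1.4
side [([303, 199, 24, 10, 177], array([314.1, 204.1]))]
scene [([353, 173, 30, 16, 343], array([367.3, 181.1]))]
```

Contact: about 2.8 N, sunk about 4 mm. Pressing another 2 mm and holding.

```bash
python3 -m crank '[{"xyz":[0,0,0.07],"delta_rot":[0,0,0],"claw":1},{"xyz":[0,0,0.07],"delta_rot":[0,0,0],"claw":1},{"xyz":[0,0,0.07],"delta_rot":[0,0,0],"claw":1},{"xyz":[0,0,0.07],"delta_rot":[0,0,0],"claw":1},{"xyz":[0,0,0.07],"delta_rot":[0,0,0],"claw":1},{"xyz":[0,0,0.07],"delta_rot":[0,0,0],"claw":1},{"xyz":[0,0,0.07],"delta_rot":[0,0,0],"claw":1},{"xyz":[0,0,0.07],"delta_rot":[0,0,0],"claw":1},{"xyz":[0,0,0.07],"delta_rot":[0,0,0],"claw":1},{"xyz":[0,0,0.07],"delta_rot":[0,0,0],"claw":1},{"xyz":[0,0,0.07],"delta_rot":[0,0,0],"claw":1},{"xyz":[0,0,0.07],"delta_rot":[0,0,0],"claw":1}]'
python3 - <<'E'
from plant import optics,r
import cv2
a=optics.capture("side")["img"][150:250,270:370]
b=optics.capture("scene")["img"][120:220,318:418]
cv2.imwrite("pics/s4.png",cv2.resize(cv2.hconcat([a,b]),None,fx=4,fy=4))
E
```

```text
time_s: 7.18
tcp_pos: [0.5325, -0.2661, 0.0949]
eef_rot: [-180.0, -0.0, -157.7]
contact_force: [-2.4, -0.0, 4.2]
gripper_width: 0.0003
gripper_force: 2.0
```

View pics/s4.png

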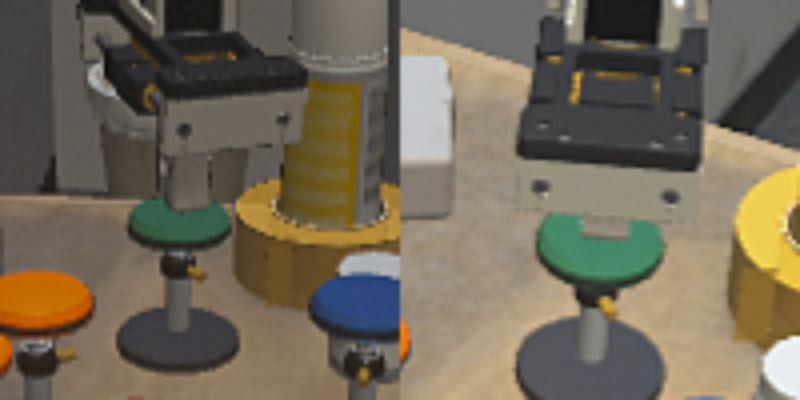

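The cover has visibly sunk about 6 mm (side view, cover rim down to about (180,225)) at 4.2 N. The stand is upright and unmoved, and the hold lasted over a second. Lifting straight off.

```bash
python3 -m crank '[{"xyz":[0,0,-0.15],"delta_rot":[0,0,0],"claw":1},{"xyz":[0,0,-0.4],"delta_rot":[0,0,0],"claw":1},{"xyz":[0,0,-1],"delta_rot":[0,0,0],"claw":1},{"xyz":[0,0,-2],"delta_rot":[0,0,0],"claw":1},{"xyz":[0,0,-3],"delta_rot":[0,0,0],"claw":1},{"xyz":[0,0,-4],"delta_rot":[0,0,0],"claw":1},{"xyz":[0,0,-4],"delta_rot":[0,0,0],"claw":1},{"xyz":[0,0,-4],"delta_rot":[0,0,0],"claw":1},{"xyz":[0,0,-4],"delta_rot":[0,0,0],"claw":1}]'
python3 - <<'E'
from plant import optics,r
from h import *
for n in ("side","scene"):
  print(n,[ (x[0],x[1].round(1)) for x in blobs(optics.capture(n)["img"],"green")])
E
```

```text
time_s: 8.4
tcp_pos: [0.532, -0.2659, 0.2138]
eef_rot: [179.9, -0.1, -157.7]
contact_force: [-0.4, -0.1, -0.2]
gripper_width: 0.0004
gripper_force: 0.0
side [([304, 196, 23, 12, 222], array([314.7, 201.7]))]
scene [([353, 167, 31, 20, 497], array([367.9, 176.9]))]
```

The cover is back at its original pixels in both views and the tips are 113 mm clear.

```bash
python3 -c "
from plant import job;print(job.close_job())"
```

```text
the job is handed in; nothing more can be done
None
```

The green cover was pressed about 6 mm at roughly 4 N for over a second and sprang back to its original position, the stand did not move, and the job was handed in with the fingertips about 11 cm clear (no verdict was returned).

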